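Hold a label unwinder's brake open with its bayonet knob

ROBOT

A 6-joint arm with a two-finger parallel gripper is mounted at the origin on a cart in front of the work surface, level with it; the furniture and walls round the work are solid. World frame = base frame: x ahead of the robot, y to its left, z up, the work surface at z = 0. Lengths are in m, angles in degrees, forces in N, time in s.
With the tool pointing down it reaches from about 0.3 to 0.85 m from the base axis. Payload 4.2 kg.
Tool frame: the origin (TCP) lies between the finger pads; the fingertips stand 8 mm ahead of it and the grasp point (between the pads) lies 11 mm behind it (bot.finger_overhang is the distance from the TCP to the fingertips, in m); z points along the fingers, y is the line along which they close (so a half turn about z gives the same grasp; the last joint's range is limited). The gripper opens to 91 mm and grips with 3 to 60 N. Pads are 32 mm wide; open, the fingers measure 118 mm over their backs; the gripper's body (76 mm by 178 mm) begins 60 mm behind the grasp point.
Start: joints at [-75.516, 18.312, 89.639, -0, 72.044, -1.146], TCP at [0.155, -0.554, 0.222] pointing down, gripper open.
Joint ranges: [-177.97, 177.97], [-48.28, 115.42], [12.27, 149.76], [-77.06, 257.06], [2.81, 150.46], [-146.56, 146.56]. Speed limits (degrees/s): [147.25, 147.25, 180, 180, 180, 180].

INTERFACE

Orientations are given as [roll, pitch, yaw] about the fixed x, y, z axes, in that order (R = Rz(yaw) Ry(pitch) Rx(roll)).
In Python, from plant import bot, camera, camera_model gives the robot as it stands.
- The arm moves only by the tool drive_tool, never from a script. Its argument "rows" is one flat list of numbers, 7 for each row, row after row: the turn, a rotation vector about the tool's x, y, z in units of 6 degrees (1.0 is 6 degrees), then the shift along the tool's x, y, z in units of 50 mm (1.0 is 50 mm), then the finger opening in mm, from 0 to 91.2. A call has 1 to 12 rows; each row shifts and turns the commanded pose from where the row before left it, along the tool's axes as they then stand; what a row does not reach is not made up. A row lasts 1/10 s, in which the tool goes at most 50 mm and 8.59 degrees, less where a joint would pass 70% of its speed; a pose out of reach is approached as far as the arm can. A call is refused whole if a number of a shift passes 1 or a number of a turn 1, either way. A call with a gripper value outside its range is refused whole. The fingers move at their own pace and stop on an object; "force" is the grip in N (left out, the last holds). Time passes only in rows, so rows that do not move let the fingers close. It gives the time, the measured TCP pose, the force, the opening and the grip force at its end, in the units of the state.
- bot.get_state(): the state, without advancing time (a new reading comes with each control period).
- camera(name): name is "scene" or "top" or "wrist"; returns the picture (384x512x3 uint8, red, green, blue); there is no depth.
- camera_model(name): a dict with "camera_matrix" (3x3 intrinsics, pixels), "cam_to_world" (4x4, takes a point from camera to world coordinates). Camera axes: x right, y down, z forward; pixel columns grow to the right and rows downward; lengths in m; the calibration is good to about 2 mm. A picture is of the moment at which its call begins: read the wrist's pose just before it. camera_model takes no time and is no camera call; for the wrist camera it gives the pose at the moment of the call.
- bot.close_job(): hands the job in; it is judged then, once.
The state is a dict: "clock": time; "joints": joint angles; "dq": joint speeds; "joint_efforts": joint torques, N m; "eef_pos": TCP position; "eef_rot": TCP orientation; "force": force on the tool from outside, world axes, zero at the start; "ft_torque": the same for the moment, N m; "gripper_width": finger opening in m; "gripper_force": force on a finger pad.
Only numpy, scipy, OpenCV 4.12 (cv2) and the standard library are available. Lean on these libraries where they do the work, as an engineer would, in place of code of your own. Each camera call takes 0.05 s, during which the arm holds its last target. There are 200 camera calls.

TASK

Take the winged bayonet knob out of its round holder and fit it into the keyhole socket of the label unwinder. Push it down against the spring, twist it a quarter turn clockwise (seen from above) to the stop, and finish while still gripping it and holding it seated there against the spring, so that the roll's brake stays open while I thread new labels. Leave the other things on the table where they are.

Things in the scene. Friction and masses are not known exactly. Their poses are not given: they have to be found in the camera images.
- knob_grip (a point): Centre of the loose knob's black upright grip bar, 54 long x 16 thick x 46 mm high, ribbed sides; 60 mm above the knob's foot, 23 mm below its top. x along the bar's 54 mm length, y through its 16 mm thickness (grip across y), z up. Under the bar a round collar of 58 mm diameter, its top 23 mm and underside 28 mm below this point. Half a turn round, the knob is the same.
- knob_foot (a point): Centre of the foot of the knob's steel stem, 60 mm below knob_grip; same axes. Stem 24 mm in diameter, nose tapered to 15 mm at the foot. Two steel lugs stick out of the stem along +x and -x (so along the bar), to 20.5 mm from the axis, 8 mm wide, 6 mm high, underside 10 mm above the foot.
- holder: Fixed grey round holder cup, 68 mm outside (foot flange 84 mm), 34 mm high, bore 49 mm; origin at its centre on the table. The upright knob's stem hangs freely in it: its collar rests on the rim, its foot 2 mm above the table.
- socket (a point): Centre of the mouth of the unwinder's socket, an aluminium block 62 x 62 mm, top 50 mm above the table. x from socket to label roll, z up. Its 6 mm top plate has a keyhole: opening 27 mm wide along y, with a slot 12 mm wide, 50 mm long along x for the lugs (knob's bar along this x, either way round). Knob foot meets the sprung floor 18 mm below the mouth.
- unwinder: Fixed label unwinder: grey base plate 205 x 100 x 12 mm with the socket block and, 108 mm from the socket axis along +x, a flat-lying white label roll of 77 mm diameter on a spindle; roll and spindle at most 67 mm above the table. Origin on the table under the socket axis, axes as socket.
- press (a joint): How far the socket's sprung floor is pushed down, m: 0 at rest, 0.010 at the bottom (foot 28 mm below the mouth); 4 N at the beginning, 10 N at the bottom. Beyond 0.004 the lugs are under the top plate and the knob can turn; turned, they are caught under it. A middle value such as 0.008 is good for turning.
- turn (a joint): How far the socket's inner drum is turned clockwise seen from above, rad: 0 at rest, stop at 1.5. The knob's lugs take it along after up to 0.12 rad of play; a spring turns it back (0.06 N m at the beginning, 0.19 N m at the stop), so the knob springs back if let go.
- date_stamp: Bystander: self-inking stamp, 35x58x80 mm, origin under its centre.
- tally_counter: Bystander: round hand tally counter, 76x56x30 mm, origin under its centre.
- sachet_3: Bystander: flat stick sachet, 132x31x13 mm, origin under its centre.
- knob: The whole bayonet knob, loose, about 140 g, 83 mm tall; origin at the centre of its stem's foot (the same point as knob_foot).
Mind the look-alikes: they are no part of the job. Of the things that look like the knob, take the one that is farthest from the robot's base at the start.

How it is judged:
By the outcome, as a careful person would: the job done as asked, in the order asked, and still so for the second after the job is handed in, while the arm keeps its last pose, push and grip.
It also fails if it takes over 48 s, if anything falls off the work surface, if the arm or the gripper's body presses on something with over 40 N, if the wrist force passes 120 N, or if a joint passes its speed limit or range.

## Working session

There is one attempt and no reset: what is moved stays moved. The work goes in short steps, Python scripts to look and compute and a tool call to move; the robot and the scene stay as the last step left them, time stands still between calls to the robot, and variables do not carry over. Pictures are saved under pics/ and viewed, at most 10 in all, crops included, and the job is handed in when it is done.

Besides the shell and the picture viewer there is one more tool, called in YAML: its name, and indented under it one key for each argument. drive_tool: Moves the arm, as the interface text tells. Its arguments: {"type":"object","properties":{"rows":{"type":"array","items":{"type":"number"}},"force":{"type":"number"}},"required":["rows"]}

```bash
mkdir -p pics; ls; python3 - <<'E'
from plant import bot,camera,camera_model
import cv2,numpy as np
for n in("scene","top"):
    im=camera(n);cv2.imwrite(f"pics/{n}0.png",cv2.cvtColor(im,cv2.COLOR_RGB2BGR))
    m=camera_model(n);print(n,np.round(m["camera_matrix"],1).tolist(),np.round(m["cam_to_world"],3).tolist())
s=bot.get_state();print(s)
E
```

```text
pics
scene [[424.7, 0.0, 252.6], [0.0, 424.7, 190.2], [0.0, 0.0, 1.0]] [[-0.439, -0.658, 0.612, -0.184], [-0.899, 0.325, -0.295, 0.408], [-0.004, -0.679, -0.734, 0.887], [0.0, 0.0, 0.0, 1.0]]
top [[408.5, 0.0, 257.9], [0.0, 408.5, 197.6], [0.0, 0.0, 1.0]] [[-0.001, -0.985, 0.172, 0.337], [-1.0, 0.002, 0.002, 0.08], [-0.002, -0.172, -0.985, 0.992], [0.0, 0.0, 0.0, 1.0]]
{'clock': 0.1, 'joints': array([-7.55133606e+01,  1.83472473e+01,  8.96971107e+01,  6.36521023e-04,
        7.20445359e+01, -1.14667022e+00]), 'dq': array([ 0.05907962, -0.16200943, -0.22345141,  0.03929986,  0.00505627,
        0.03675344]), 'joint_efforts': array([-1.21666421e-04, -4.13334131e+01, -2.32509398e+01,  7.28981034e-02,
        4.22214030e-02, -5.15717193e-05]), 'eef_pos': array([ 0.15484146, -0.5533185 ,  0.2212273 ]), 'eef_rot': array([-1.79911136e+02, -2.38402380e-03,  1.56331110e+01]), 'force': array([ 0.61226981, -0.26214786,  0.09537336]), 'ft_torque': array([-0.00331467,  0.0299703 , -0.02425667]), 'gripper_force': 0.0, 'gripper_width': 0.0912929216266403}
```

View pics/top0.png

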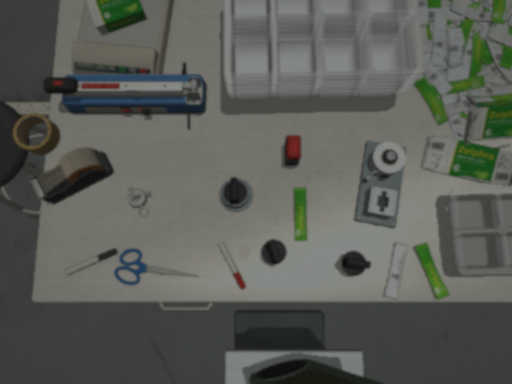

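View pics/scene0.png

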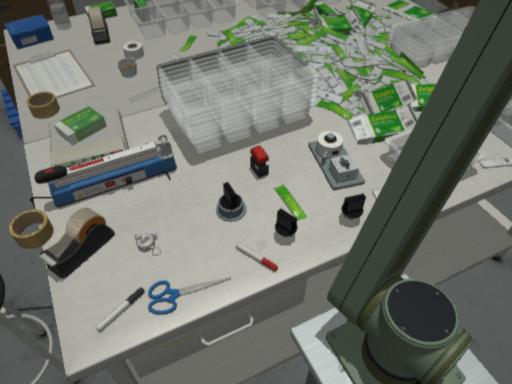

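The top view shows the knob in its ringed holder at about (235,192). The look-alikes are at (273,252) and (354,263), both nearer the base. The socket is at (382,201), with the roll at (388,157) towards +x. In the scene view the knob is at (229,198) and the socket at (341,162).

```bash
cat > h.py <<'E'
from plant import bot,camera,camera_model
import cv2,numpy as np
def ray(m,uv):
    K=m["camera_matrix"];T=m["cam_to_world"]
    d=T[:3,:3]@np.linalg.solve(K,[uv[0],uv[1],1.]);return T[:3,3],d/np.linalg.norm(d)
def plane(m,uv,z):
    o,d=ray(m,uv);return o+d*(z-o[2])/d[2]
def tri(rs):
    A=sum(np.eye(3)-np.outer(d,d) for o,d in rs);b=sum((np.eye(3)-np.outer(d,d))@o for o,d in rs)
    return np.linalg.solve(A,b)
def snap(name,f=None):
    m=camera_model(name);im=camera(name)
    if f:cv2.imwrite(f"pics/{f}.png",cv2.cvtColor(im,cv2.COLOR_RGB2BGR))
    return m,im
def proj(m,p):
    c=np.linalg.inv(m["cam_to_world"])@np.r_[p,1];q=m["camera_matrix"]@c[:3];return q[:2]/q[2]
E
python3 - <<'E'
from h import *
t,s=camera_model("top"),camera_model("scene")
print("knob bar",tri([ray(t,(235,188)),ray(s,(229,195))]).round(3))
print("socket",tri([ray(t,(382,201)),ray(s,(341,162))]).round(3))
print("roll",tri([ray(t,(388,157)),ray(s,(330,139))]).round(3))
w=camera_model("wrist");st=bot.get_state()
from scipy.spatial.transform import Rotation as R
Rt=R.from_euler("xyz",st["eef_rot"],degrees=True).as_matrix()
print("cam in tool",(Rt.T@(w["cam_to_world"][:3,3]-st["eef_pos"])).round(3),(Rt.T@w["cam_to_world"][:3,:3]).round(3).tolist(),w["camera_matrix"].round(1).tolist())
E
```

```text
knob bar [0.526 0.135 0.05 ]
socket [ 0.495 -0.204  0.054]
roll [ 0.6  -0.23  0.05]
cam in tool [ 0.07   0.    -0.163] [[0.001, -0.968, -0.251], [1.0, 0.0, 0.001], [-0.001, -0.251, 0.968]] [[327.7, 0.0, 254.5], [0.0, 327.7, 197.1], [0.0, 0.0, 1.0]]
```

drive_tool:
  rows: [0, 0, 0, 0.35, -0.2, 0, 91, 0, 0, 0, 0.7, -0.41, 0.03, 91, 0, 0, 0, 0.7, -0.41, 0.03, 91, 0, 0, 0, 0.7, -0.41, 0.03, 91, 0, 0, 0, 0.7, -0.41, 0.03, 91, 0, 0, 0, 0.7, -0.41, 0.03, 91, 0, 0, 0, 0.7, -0.41, 0.03, 91, 0, 0, 0, 0.7, -0.41, 0.03, 91, 0, 0, 0, 0.7, -0.41, 0.03, 91, 0, 0, 0, 0.7, -0.41, 0.03, 91, 0, 0, 0, 0.7, -0.41, 0.03, 91, 0, 0, 0, 0.7, -0.41, 0.03, 91]

```text
clock: 1.3
eef_pos: [0.4798, -0.217, 0.2051]
eef_rot: [-180.0, 0.0, 15.6]
force: [0.4, -0.7, 0.5]
gripper_width: 0.091
gripper_force: 0.0
```

drive_tool:
  rows: [0, 0, -1, 0.35, -0.2, 0, 91, 0, 0, -1, 0.35, -0.1, 0, 91, 0, 0, -1, 0, 0, 0, 91, 0, 0, -1, 0, 0, 0, 91, 0, 0, -1, 0, 0, 0, 91, 0, 0, -1, 0, 0, 0, 91, 0, 0, -1, 0, 0, 0, 91, 0, 0, -1, 0, 0, 0, 91, 0, 0, -1, 0, 0, 0, 91, 0, 0, -1, 0, 0, 0, 91, 0, 0, -1, 0, 0, 0, 91, 0, 0, -1, 0, 0, 0, 91]

```text
clock: 2.5
eef_pos: [0.5074, -0.193, 0.205]
eef_rot: [-179.9, -0.0, 87.9]
force: [0.1, 0.4, 0.3]
gripper_width: 0.0908
gripper_force: 0.0
```

drive_tool:
  rows: [0, 0, -1, 0, 0, 0, 91, 0, 0, -1, 0, 0, 0, 91, 0, 0, -1, 0, 0, 0, 91, 0, 0, -1, 0, 0, 0, 91, 0, 0, -1, 0, 0, 0, 91, 0, 0, -1, 0, 0, 0, 91, 0, 0, -1, 0, 0, 0, 91, 0, 0, -1, 0, 0, 0, 91, 0, 0, -1, 0, 0, 0, 91, 0, 0, -1, 0, 0, 0, 91, 0, 0, -1, 0, 0, 0, 91, 0, 0, -1, 0, 0, 0, 91]

```text
clock: 3.7
eef_pos: [0.5074, -0.193, 0.205]
eef_rot: [-180.0, -0.1, 159.9]
force: [0.5, -0.0, -0.6]
gripper_width: 0.0913
gripper_force: 0.0
```

drive_tool:
  rows: [0, 0, -1, 0, 0, 0, 91, 0, 0, 0, 0, 0, 0, 91, 0, 0, 0, 0, 0, 0, 91]

```text
clock: 4.0
eef_pos: [0.5075, -0.193, 0.2052]
eef_rot: [180.0, -0.0, 165.5]
force: [0.4, 0.1, -0.3]
gripper_width: 0.0913
gripper_force: 0.0
```

```bash
python3 - <<'E'
from h import *
m,im=snap("wrist","w1");np.save("w1.npy",m["cam_to_world"])
print(proj(m,[.495,-.204,.05]))
E
```

```text
[241.2618184  176.19877892]
```

View pics/w1.png

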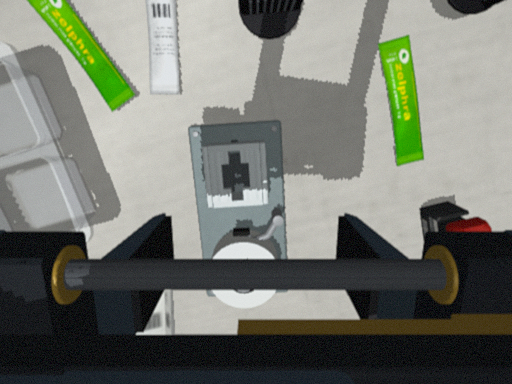

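The keyhole shows as a dark cross at about (236,176), in the light block at about (204–270, 142–205). The roll is below it, at (244,275).

drive_tool:
  rows: [0, 0, 0, 0, 0.6, 0, 91, 0, 0, 0, 0, 0.7, 0, 91, 0, 0, 0, 0, 0.3, 0, 91, 0, 0, 0, 0, 0, 0, 91, 0, 0, 0, 0, 0, 0, 91]

```text
clock: 4.55
eef_pos: [0.5274, -0.1161, 0.2054]
eef_rot: [-179.9, -0.0, 165.6]
force: [0.2, -0.3, 0.2]
gripper_width: 0.0911
gripper_force: 0.0
```

```bash
cat >> h.py <<'E'
def keyhole(im,c,r=24,thr=75):
    g=cv2.cvtColor(im,cv2.COLOR_RGB2GRAY);x0,y0=int(c[0])-r,int(c[1])-r
    k=(g[y0:y0+2*r,x0:x0+2*r]<thr).astype(np.uint8)
    n,l,s,ce=cv2.connectedComponentsWithStats(k)
    i=1+np.argmax(s[1:,4]);q=(l==i).astype(np.uint8)
    cn=max(cv2.findContours(q,0,cv2.CHAIN_APPROX_NONE)[0],key=cv2.contourArea)
    return cn[:,0,:]+[x0,y0],s[i]+[x0,y0,0,0,0],ce[i]+[x0,y0]
E
python3 - <<'E'
from h import *
m2,im2=snap("wrist","w2")
m1=dict(m2,cam_to_world=np.load("w1.npy"));np.save("w2.npy",m2["cam_to_world"])
im1=cv2.cvtColor(cv2.imread("pics/w1.png"),cv2.COLOR_BGR2RGB)
p2=proj(m2,[.495,-.204,.05]);print(p2)
out=[]
for im,c in((im1,(236,176)),(im2,p2)):
    x,y=int(c[0]),int(c[1]);out.append(cv2.resize(im[y-48:y+48,x-48:x+48],(390,390),interpolation=cv2.INTER_CUBIC));print(x-48,y-48)
    for thr in(60,80):
        cn,st,ce=keyhole(im,c,thr=thr);print(thr,st,ce.round(1),cv2.minAreaRect(cn))
cv2.imwrite("pics/sock.png",cv2.cvtColor(np.hstack(out),cv2.COLOR_RGB2BGR))
E
```

```text
[160.96387603 175.70421199]
188 128
60 [222 153  27  39 628] [234.9 171.9] ((235.1463165283203, 171.81707763671875), (37.65715408325195, 25.288822174072266), 83.6598129272461)
80 [222 152  28  48 792] [235.2 173.5] ((235.38909912109375, 175.22567749023438), (47.157981872558594, 26.573150634765625), 86.42366790771484)
112 127
60 [142 165  18  26 170] [148.8 177.7] ((148.90487670898438, 178.4383087158203), (29.153661727905273, 10.34321117401123), 59.534454345703125)
80 [142 164  21  35 290] [150.6 181.5] ((150.17210388183594, 182.0281982421875), (37.695640563964844, 12.910212516784668), 60.64224624633789)
```

View pics/sock.png

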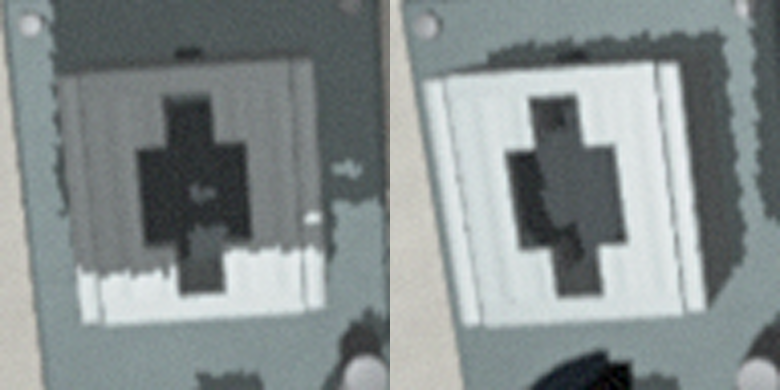

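The keyhole is clear in both crops. In crop 1 the slot ends are at (188,97) and (201,294), in crop 2 at (164,97) and (188,296).

```bash
python3 - <<'E'
from h import *
K=camera_model("wrist");m=[dict(K,cam_to_world=np.load(f"w{i}.npy")) for i in(1,2)]
s=4.0625;off=[(188,128),(112,127)]
px=lambda i,p:(off[i][0]+(p[0]+.5)/s-.5,off[i][1]+(p[1]+.5)/s-.5)
P={"near":((188,97),(164,97)),"far":((201,294),(188.5,296)),"L":((138,197),(120,198)),"R":((250,193),(232,194)),"c0":((62,77),(33,78)),"c1":((312,58),(290,62)),"c2":((325,310),(317,308)),"c3":((80,325),(76,325))}
X={}
for k,v in P.items():
    X[k]=tri([ray(m[i],px(i,v[i])) for i in(0,1)]);q=[plane(m[i],px(i,v[i]),.05)[:2].round(4) for i in(0,1)];print(k,X[k].round(4),*q)
for i in(0,1):
    a,b,l,r=[plane(m[i],px(i,P[k][i]),.05)[:2] for k in("near","far","L","R")]
    print("c",((a+b)/2).round(4),((l+r)/2).round(4),"len",np.linalg.norm(b-a),np.linalg.norm(l-r),"yaw",np.degrees(np.arctan2(*(b-a)[::-1])))
    c=[plane(m[i],px(i,P[k][i]),.05)[:2] for k in("c0","c1","c2","c3")];d=c[3]-c[0]+c[2]-c[1];print("blk",np.mean(c,0).round(4),np.degrees(np.arctan2(d[1],d[0])),np.linalg.norm(d)/2)
t=camera_model("top");print(bot.get_state()["eef_pos"],bot.get_state()["eef_rot"])
E
```

```text
near [ 0.4695 -0.2045  0.0504] [ 0.4698 -0.2046] [ 0.4693 -0.2046]
far [ 0.5172 -0.2142  0.0509] [ 0.5174 -0.2144] [ 0.5174 -0.2146]
L [ 0.4899 -0.2227  0.0506] [ 0.4901 -0.2228] [ 0.4898 -0.2228]
R [ 0.4957 -0.1961  0.0502] [ 0.4959 -0.1962] [ 0.4956 -0.1962]
c0 [ 0.4574 -0.2315  0.0541] [ 0.4577 -0.2323] [ 0.4573 -0.2333]
c1 [ 0.4687 -0.1738  0.0463] [ 0.4682 -0.1738] [ 0.4688 -0.173 ]
c2 [ 0.5293 -0.1856  0.0472] [ 0.5291 -0.1856] [ 0.5282 -0.1846]
c3 [ 0.5188 -0.2468  0.0443] [ 0.5176 -0.2456] [ 0.5176 -0.2441]
c [ 0.4936 -0.2095] [ 0.493  -0.2095] len 0.048662080553879467 0.02721039742574378 yaw -11.569613756249357
blk [ 0.4932 -0.2093] -11.782048788814901 0.061683892074838424
c [ 0.4933 -0.2096] [ 0.4927 -0.2095] len 0.04914949270746077 0.027301437953572386 yaw -11.763136020809288
blk [ 0.493  -0.2088] -10.670368956753185 0.060879687010865616
[ 0.52732486 -0.11645558  0.20539693] [-1.79946763e+02 -3.96815180e-03  1.65599519e+02]
```

drive_tool:
  rows: [0, 0, 0, 0.1, 0.3, 0, 91, 0, 0, 0, 0.2, 0.6, 0, 91, 0, 0, 0, 0.2, 0.6, 0, 91, 0, 0, 0, 0.2, 0.6, 0, 91, 0, 0, 0, 0.2, 0.6, 0, 91, 0, 0, 0, 0.2, 0.6, 0, 91, 0, 0, 0, 0.2, 0.4, 0, 91, 0, 0, 0, 0, 0, 0, 91, 0, 0, 0, 0, 0, 0, 91]

```text
clock: 5.5
eef_pos: [0.5103, 0.0796, 0.2055]
eef_rot: [-180.0, 0.0, 165.7]
force: [0.9, -0.3, 0.6]
gripper_width: 0.0912
gripper_force: 0.0
```

```bash
python3 - <<'E'
from h import *
m,im=snap("wrist","w3");np.save("w3.npy",m["cam_to_world"]);print(proj(m,[.526,.135,.062]),bot.get_state()["eef_pos"])
E
```

```text
[315.27429381 189.62355112] [0.51042285 0.07916299 0.20546373]
```

drive_tool:
  rows: [0, 0, 0, 0, 0.5, 0, 91, 0, 0, 0, 0, 0.7, 0, 91, 0, 0, 0, 0, 0.2, 0, 91, 0, 0, 0, 0, 0, 0, 91, 0, 0, 0, 0, 0, 0, 91]

```text
clock: 6.05
eef_pos: [0.5276, 0.1463, 0.2052]
eef_rot: [-179.9, -0.0, 165.6]
force: [-0.9, -0.2, 0.2]
gripper_width: 0.0915
gripper_force: 0.0
```

```bash
python3 - <<'E'
from h import *
m,im=snap("wrist","w4");np.save("w4.npy",m["cam_to_world"]);print(proj(m,[.526,.135,.062]),bot.get_state()["eef_pos"])
a=cv2.imread("pics/w3.png");b=cv2.imread("pics/w4.png")
out=[]
m3=dict(m,cam_to_world=np.load("w3.npy"))
for q,mm in((a,m3),(b,m)):
    x,y=proj(mm,[.526,.135,.062]).astype(int);x0,y0=max(x-65,0),max(y-65,0);print(x0,y0)
    out.append(cv2.resize(q[y0:y0+130,x0:x0+130],(390,390),interpolation=cv2.INTER_CUBIC))
cv2.imwrite("pics/knob.png",np.hstack(out))
E
```

```text
[243.65589723 189.40956135] [0.52758162 0.14616557 0.20531577]
250 124
178 124
```

View pics/knob.png

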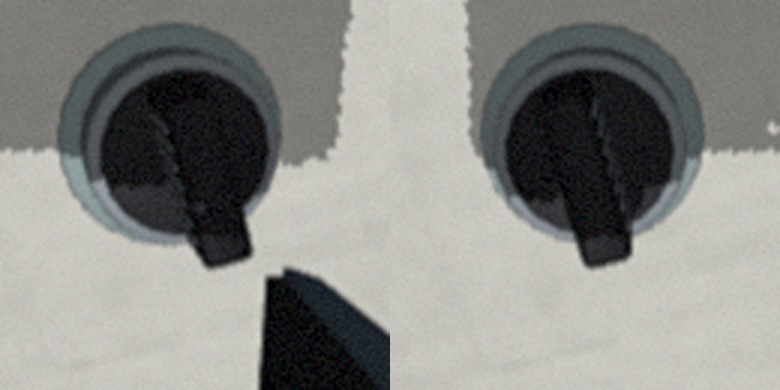

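Both crops show the black knob in the ringed holder. Its bar leans out at bottom right, with the outer end at about (230,250) in crop 1 and (607,250) in crop 2. The bar is black on black, so I'll stretch the contrast.

```bash
python3 - <<'E'
from h import *
out=[]
for n,(x0,y0) in(("w3",(270,135)),("w4",(198,135))):
    q=cv2.bilateralFilter(cv2.imread(f"pics/{n}.png"),5,12,2)[y0:y0+80,x0:x0+80].astype(float)
    q=np.clip((q-5)*3.5,0,255).astype(np.uint8);out.append(cv2.resize(q,(400,400),interpolation=cv2.INTER_CUBIC))
cv2.imwrite("pics/knob2.png",np.hstack(out))
E
```

```text
(no output)
```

View pics/knob2.png

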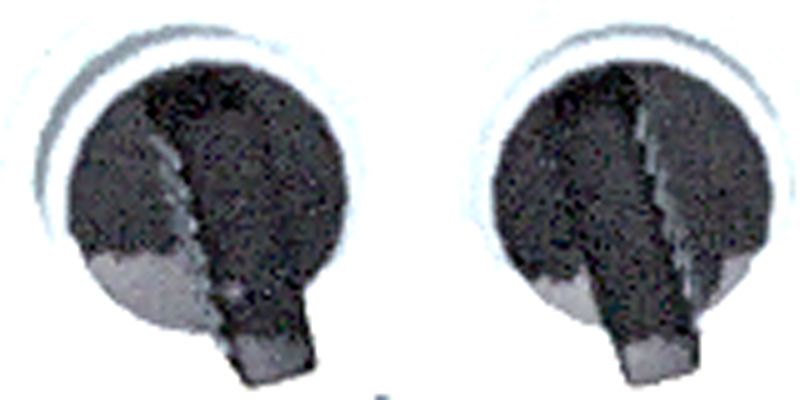

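In the stretched crops (5x), the collar disc spans x 68–348, y 60–332 in crop 1 and x 92–372, y 60–328 in crop 2. The top corners at the bar's end are (250,385) and (315,365) in crop 1, and (230,385) and (300,365) in crop 2.

```bash
python3 - <<'E'
from h import *
K=camera_model("wrist");m=[dict(K,cam_to_world=np.load(f"w{i}.npy")) for i in(3,4)]
off=[(270,135),(198,135)];px=lambda i,p:(off[i][0]+(p[0]+.5)/5-.5,off[i][1]+(p[1]+.5)/5-.5)
P={"eL":((250,385),(230,385)),"eR":((315,365),(300,365)),"rib_top":((150,125),(238,100)),"colC":((208,196),(232,194))}
X={}
for k,v in P.items():
    X[k]=tri([ray(m[i],px(i,v[i])) for i in(0,1)]);print(k,X[k].round(4))
for i in (0,1):
    g=cv2.cvtColor(cv2.imread(f"pics/w{i+3}.png"),cv2.COLOR_BGR2GRAY)
    x0,y0=off[i];q=(cv2.GaussianBlur(g,(3,3),0)[y0-5:y0+85,x0-5:x0+85]<62).astype(np.uint8)
    n,l,s,ce=cv2.connectedComponentsWithStats(q);j=1+np.argmax(s[1:,4]);
    c=max(cv2.findContours((l==j).astype(np.uint8),0,cv2.CHAIN_APPROX_NONE)[0],key=len)[:,0,:]+[x0-5,y0-5]
    W=np.array([plane(m[i],p,.039)[:2] for p in c]);
    # robust circle fit r free, dropping bar end
    k=np.ones(len(W),bool)
    for _ in range(8):
        A=np.c_[2*W[k],np.ones(k.sum())];s_=np.linalg.lstsq(A,(W[k]**2).sum(1),rcond=None)[0];cc=s_[:2];r=np.sqrt(s_[2]+cc@cc)
        e=abs(np.linalg.norm(W-cc,axis=1)-r);k=e<max(.0015,np.median(e)*2)
    a,b=[plane(m[i],px(i,P[n_][i]),.085)[:2] for n_ in("eL","eR")];e=(a+b)/2-cc;w=b-a
    print("collar",cc.round(4),"r",r.round(4),k.mean().round(2),"end",((a+b)/2).round(4),"w",np.linalg.norm(w).round(4),"dist",np.linalg.norm(e).round(4),"yaw",np.degrees(np.arctan2(e[1],e[0])).round(1),"perp yaw",np.degrees(np.arctan2(-w[0],w[1])).round(1))
E
```

```text
eL [0.5408 0.1318 0.0847]
eR [0.5416 0.1447 0.08  ]
rib_top [ 0.5089  0.1376 -0.0413]
colC [0.5153 0.1374 0.0378]
collar [0.5156 0.137 ] r 0.0281 0.8 end [0.5402 0.1379] w 0.0121 dist 0.0246 yaw 1.9 perp yaw 3.8
collar [0.5157 0.1372] r 0.028 0.82 end [0.5406 0.1384] w 0.0132 dist 0.0249 yaw 2.8 perp yaw 2.3
```

drive_tool:
  rows: [0, 0, 0, 0.19, -0.24, 0, 91, 0, 0, -0.95, 0, 0, 0, 91, 0, 0, -0.95, 0, 0, 0, 91, 0, 0, -0.92, 0, 0, 0, 91, 0, 0, 0, 0, 0, 0.3, 80, 0, 0, 0, 0, 0, 0.6, 70, 0, 0, 0, 0, 0, 0.6, 70, 0, 0, 0, 0, 0, 0.6, 60, 0, 0, 0, 0, 0, 0.6, 60, 0, 0, 0, 0, 0, 0.3, 60, 0, 0, 0, 0, 0, 0, 60]

```text
clock: 7.2
eef_pos: [0.5137, 0.1366, 0.0534]
eef_rot: [-179.9, -0.3, -177.5]
force: [-0.4, -0.2, 0.2]
gripper_width: 0.0602
gripper_force: 0.0
```

drive_tool:
  rows: [0, 0, 0, 0, 0, 0.06, 40, 0, 0, 0, 0, 0, 0, 25, 0, 0, 0, 0, 0, 0, 5, 0, 0, 0, 0, 0, 0, 5, 0, 0, 0, 0, 0, 0, 5, 0, 0, 0, 0, 0, 0, 5, 0, 0, 0, 0, 0, 0, 5]
  force: 30

```text
clock: 7.9
eef_pos: [0.5158, 0.1383, 0.0528]
eef_rot: [-180.0, 0.0, -177.4]
force: [-0.2, -0.7, 2.7]
gripper_width: 0.0157
gripper_force: 30.0
```

drive_tool:
  rows: [0, 0, 0, 0, 0, -0.1, 5, 0, 0, 0, 0, 0, -0.3, 5, 0, 0, 0, 0, 0, -0.6, 5, 0, 0, 0, 0, 0, -0.6, 5, 0, 0, 0, 0, 0, -0.3, 5, 0, 0, 0, 0, 0, -0.1, 5, 0, 0, 0, 0, 0, 0, 5, 0, 0, 0, 0, 0, 0, 5]

```text
clock: 8.7
eef_pos: [0.5149, 0.1381, 0.1514]
eef_rot: [-180.0, -0.1, -177.4]
force: [-0.4, -1.3, -1.7]
gripper_width: 0.0159
gripper_force: 30.0
```

```bash
python3 - <<'E'
from h import *
m,im=snap("wrist","w5");np.save("w5.npy",m["cam_to_world"]);s=bot.get_state();p=s["eef_pos"];print(p,s["eef_rot"],s["gripper_width"],s["force"])
c=p-[0,0,.012];print(proj(m,c))
for a in range(0,360,45):print(proj(m,c+.029*np.array([np.cos(np.radians(a)),np.sin(np.radians(a)),0])).round())
q=np.clip((im[150:330,120:390].astype(float)-5)*2.5,0,255).astype(np.uint8)
cv2.imwrite("pics/w5c.png",cv2.cvtColor(cv2.resize(q,None,fx=2.9,fy=2.9,interpolation=cv2.INTER_CUBIC),cv2.COLOR_RGB2BGR))
E
```

```text
[0.51480018 0.13810937 0.15114114] [-1.79965224e+02 -1.50251431e-01 -1.77449016e+02] 0.016073006458773256 [ 1.15026686  0.20815293 -2.15525836]
[255.50916805 240.36819544]
[253. 286.]
[289. 274.]
[306. 243.]
[294. 208.]
[258. 191.]
[220. 204.]
[205. 238.]
[219. 272.]
```

View pics/w5c.png

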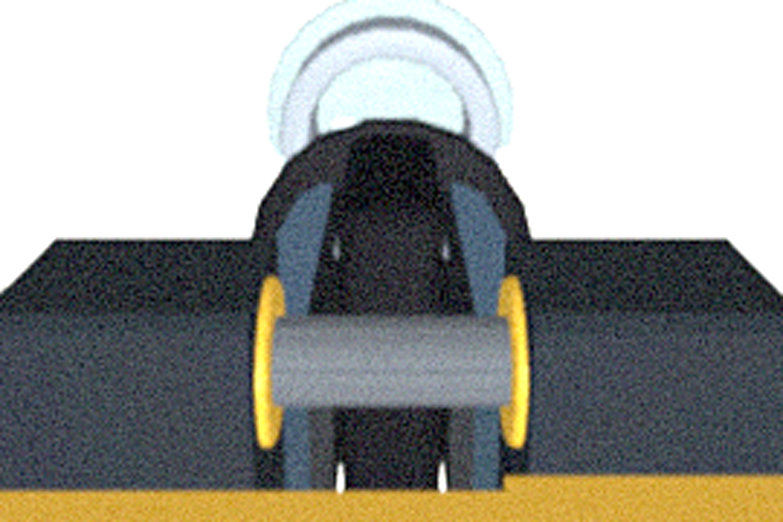

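The knob is gripped upright. The collar's rear arc peaks at crop (393,120), with its sides at (258,220) and (527,220), which matches its predicted place under the TCP to within about 0.3 mm. Next I carry it to the socket.

drive_tool:
  rows: [0, 0, 0, 0.05, -0.3, 0, 5, 0, 0, 0, 0.07, -0.68, 0, 5, 0, 0, 0, 0.07, -0.68, 0, 5, 0, 0, 0, 0.07, -0.68, 0, 5, 0, 0, 0, 0.07, -0.68, 0, 5, 0, 0, 0, 0.07, -0.68, 0, 5, 0, 0, 0, 0.07, -0.68, 0, 5, 0, 0, 0, 0.07, -0.68, 0, 5, 0, 0, 0, 0.07, -0.68, 0, 5, 0, 0, 0, 0.07, -0.68, 0, 5, 0, 0, 0, 0.07, -0.35, 0, 5, 0, 0, 0, 0, -0.16, 0, 5]

```text
clock: 9.95
eef_pos: [0.4922, -0.2117, 0.1517]
eef_rot: [180.0, -0.1, -177.6]
force: [-0.3, 0.8, -1.1]
gripper_width: 0.0156
gripper_force: 30.0
```

drive_tool:
  rows: [0, 0, 0.8, 0, 0, 0, 5, 0, 0, 0.8, 0, 0, 0.2, 5, 0, 0, 0.77, 0, 0, 0.3, 5, 0, 0, 0, 0, 0, 0, 5, 0, 0, 0, 0, 0, 0, 5, 0, 0, 0, 0, 0, 0, 5]

```text
clock: 10.55
eef_pos: [0.4939, -0.2095, 0.128]
eef_rot: [-180.0, 0.1, 168.4]
force: [0.7, 0.5, -1.7]
gripper_width: 0.0155
gripper_force: 30.0
```

```bash
cat > d.py <<'E'
from h import *
from scipy.spatial.transform import Rotation as R
s=bot.get_state();Rt=R.from_euler("xyz",s["eef_rot"],degrees=True).as_matrix()
print(s["eef_pos"].round(4),s["eef_rot"].round(2),s["force"].round(1),s["joints"][5].round(1))
print("units x,y",(Rt.T@(np.array([.4932,-.2095,s["eef_pos"][2]])-s["eef_pos"])/.05).round(3))
E
python3 d.py
```

```text
[ 0.4939 -0.2095  0.128 ] [-1.7999e+02  5.0000e-02  1.6841e+02] [ 0.7  0.5 -1.7] -102.6
units x,y [ 0.015 -0.003 -0.   ]
```

drive_tool:
  rows: [0, 0, 0, 0.015, 0, 0.2, 5, 0, 0, 0, 0, 0, 0.2, 5, 0, 0, 0, 0, 0, 0.15, 5, 0, 0, 0, 0, 0, 0.1, 5, 0, 0, 0, 0, 0, 0.05, 5, 0, 0, 0, 0, 0, 0, 5, 0, 0, 0, 0, 0, 0, 5]

```text
clock: 11.25
eef_pos: [0.4931, -0.2095, 0.0926]
eef_rot: [-180.0, 0.0, 168.3]
force: [-0.4, 0.8, -2.0]
gripper_width: 0.016
gripper_force: 30.0
```

drive_tool:
  rows: [0, 0, 0, 0, 0, 0.05, 5, 0, 0, 0, 0, 0, 0.05, 5, 0, 0, 0, 0, 0, 0.05, 5, 0, 0, 0, 0, 0, 0, 5, 0, 0, 0, 0, 0, 0, 5]

```text
clock: 11.75
eef_pos: [0.4929, -0.2094, 0.0849]
eef_rot: [-180.0, -0.0, 168.3]
force: [-0.5, 0.1, -1.1]
gripper_width: 0.0162
gripper_force: 30.0
```

The lugs are inside with no contact force. Now I press against the spring.

drive_tool:
  rows: [0, 0, 0, 0, 0, 0.04, 5, 0, 0, 0, 0, 0, 0.04, 5, 0, 0, 0, 0, 0, 0.04, 5, 0, 0, 0, 0, 0, 0.04, 5, 0, 0, 0, 0, 0, 0.03, 5, 0, 0, 0, 0, 0, 0, 5, 0, 0, 0, 0, 0, 0, 5]
  force: 40

```text
clock: 12.45
eef_pos: [0.4932, -0.2095, 0.0761]
eef_rot: [-180.0, 0.1, 168.3]
force: [-0.8, 1.4, 6.3]
gripper_width: 0.0163
gripper_force: 40.0
```

drive_tool:
  rows: [0, 0, 0.5, 0, 0, 0.02, 5, 0, 0, 1, 0, 0, 0, 5, 0, 0, 1, 0, 0, 0, 5, 0, 0, 1, 0, 0, 0, 5, 0, 0, 1, 0, 0, 0, 5, 0, 0, 0, 0, 0, 0, 5]

```text
clock: 13.05
eef_pos: [0.4937, -0.2091, 0.0753]
eef_rot: [179.9, 0.1, 141.2]
force: [-0.4, 1.7, 5.7]
gripper_width: 0.0158
gripper_force: 40.0
```

```bash
python3 d.py; python3 -c "
from h import *;print(bot.get_state()['ft_torque'])"
```

```text
[ 0.4937 -0.2091  0.0753] [1.7993e+02 9.0000e-02 1.4123e+02] [-0.4  1.7  5.7] -75.5
units x,y [ 0.003 -0.012 -0.   ]
[ 0.49666006 -0.0424148   0.07743465]
```

drive_tool:
  rows: [0, 0, 1, 0, 0, 0, 5, 0, 0, 1, 0, 0, 0, 5, 0, 0, 1, 0, 0, 0, 5, 0, 0, 1, 0, 0, 0, 5, 0, 0, 1, 0, 0, 0, 5, 0, 0, 1, 0, 0, 0, 5, 0, 0, 1, 0, 0, 0, 5, 0, 0, 1, 0, 0, 0, 5, 0, 0, 0.5, 0, 0, 0, 5, 0, 0, 0, 0, 0, 0, 5, 0, 0, 0, 0, 0, 0, 5]

```text
clock: 14.15
eef_pos: [0.4934, -0.2094, 0.0753]
eef_rot: [179.9, 0.0, 90.4]
force: [-1.6, 1.5, 6.9]
gripper_width: 0.0157
gripper_force: 40.0
```

```bash
python3 d.py; python3 -c "
from h import *;print(bot.get_state()['ft_torque'])"
```

```text
[ 0.4934 -0.2094  0.0753] [1.7992e+02 3.0000e-02 9.0360e+01] [-1.6  1.5  6.9] -24.6
units x,y [-0.002 -0.004 -0.   ]
[0.21271171 0.12721531 0.13116003]
```

drive_tool:
  rows: [0, 0, 0.5, 0, 0, 0, 5, 0, 0, 0.5, 0, 0, 0, 5, 0, 0, 0.5, 0, 0, 0, 5, 0, 0, 0, 0, 0, 0, 5, 0, 0, 0, 0, 0, 0, 5]

```text
clock: 14.65
eef_pos: [0.4933, -0.2094, 0.0753]
eef_rot: [179.9, 0.0, 81.4]
force: [-1.2, 0.8, 7.1]
gripper_width: 0.016
gripper_force: 40.0
```

```bash
python3 d.py; python3 -c "
from h import *;print(bot.get_state()['ft_torque'])"
```

```text
[ 0.4933 -0.2094  0.0753] [1.7993e+02 2.0000e-02 8.1360e+01] [-1.2  0.8  7.1] -15.6
units x,y [-0.002 -0.002 -0.   ]
[0.1900412  0.18215739 0.19202065]
```

drive_tool:
  rows: [0, 0, 0.4, 0, 0, 0, 5, 0, 0, 0.35, 0, 0, 0, 5, 0, 0, 0, 0, 0, 0, 5, 0, 0, 0, 0, 0, 0, 5]

```text
clock: 15.05
eef_pos: [0.4933, -0.2094, 0.0753]
eef_rot: [179.9, 0.0, 76.9]
force: [-0.6, 1.4, 6.7]
gripper_width: 0.0161
gripper_force: 40.0
```

```bash
python3 d.py; python3 -c "
from h import *;print(bot.get_state()['ft_torque'])"
```

```text
[ 0.4933 -0.2094  0.0753] [1.7993e+02 2.0000e-02 7.6870e+01] [-0.6  1.4  6.7] -11.1
units x,y [-0.002 -0.001 -0.   ]
[0.19329333 0.13489184 0.24491532]
```

drive_tool:
  rows: [0, 0, 0.35, 0, 0, 0, 5, 0, 0, 0, 0, 0, 0, 5, 0, 0, 0, 0, 0, 0, 5]

```text
clock: 15.35
eef_pos: [0.4933, -0.2094, 0.0753]
eef_rot: [179.9, 0.0, 74.9]
force: [-0.4, 1.2, 7.2]
gripper_width: 0.0156
gripper_force: 40.0
```

```bash
python3 d.py; python3 -c "
from h import *
print(bot.get_state()['ft_torque']);m,im=snap('wrist','w6');m,im=snap('top','t6')
cv2.imwrite('pics/t6c.png',cv2.cvtColor(cv2.resize(im[130:280,200:450],None,fx=3,fy=3),cv2.COLOR_RGB2BGR));print(bot.get_state()['ft_torque'])"
```

```text
[ 0.4933 -0.2094  0.0753] [1.7994e+02 4.0000e-02 7.4890e+01] [-0.4  1.2  7.2] -9.1
units x,y [-0.002 -0.001  0.   ]
[0.29977248 0.169876   0.65358678]
[0.28449932 0.12683507 0.72624218]
```

View pics/w6.png

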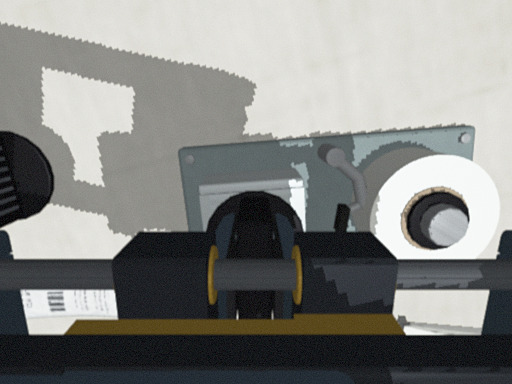

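The knob's collar sits on the socket block at (255,215). It is still gripped, with the bar across the unwinder's axis. The brake lever at (345,170) is clear of the roll at (435,220).

```bash
python3 -c "
from plant import bot;print(bot.close_job())"
```

```text
the job is handed in; nothing more can be done
None
```

The knob is in the label unwinder's socket, pushed down against the spring and turned clockwise to the stop (the torque rose sharply there); I handed the job in at about 15.5 s with the arm still gripping and holding it, and the judge's result was not shown.

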